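Fit the pull handle and hold the spring jaw open at the width stop

TASK

Fit the loose wooden T-handle onto the square shaft of the gluing jig's slide, pushed fully home, then pull the sprung slide out with it until the brass index tongue on the slide is level with the pointer of the steel width stop on the runner, and keep it there so that a block can be laid between the jaws. Finish while still gripping the handle and holding the slide at the mark; do not let go. Leave the other things on the bench where they are.

Things in the scene. Friction and masses are not known exactly. Their poses are not given: they have to be found in the camera images.
- handle_bar (a point): centre of the grip bar of the loose dark-wood T-handle (60 to 120 g), 43 mm above its underside. The bar is 22 mm wide (point x), 84 mm long (point y), 26 mm high, on top of a square hub 38 x 38 mm and 30 mm high. It stands upright (point z up) on the bench, left or right of the jig, at any yaw
- handle_foot (a point): centre of the hub's underside, 43 mm below handle_bar, same axes. Here opens the square bore: 18 x 18 mm, 30 mm deep, mouth chamfered 3 mm, sides parallel to point x and y
- shaft_foot (a point): foot of the square steel shaft on the slide, 32 mm above the bench, where the hub's underside comes to rest. Shaft 15 x 15 mm, 24 mm tall along point z, sides parallel to point x and y: the handle fits in four ways, a quarter turn apart. The slide (68 mm wide) is pulled toward point -x; its jaw, 22 mm higher than the foot, begins 40 mm from the shaft axis on the +x side
- slide (a joint): how far the slide is pulled out (m): 0 = jaws shut, stop at 0.078, grows toward the jig's -x. A spring pulls it back with 5 N at 0, rising by 1.3 N per cm
- slide_index (a point): tip of the 2 mm thick brass index tongue on the slide's left edge (point axes as the jig's: x from the pull end to the fixed jaw)
- mark (a point): tip of the pointer, 2 mm thick, of the dark steel width stop that is clipped over the jig's left runner; does not move in a run. Axes as the jig's. The slide is at the mark when slide_index and mark have the same x in these axes
- jig: gluing jig screwed to the bench, wood and plywood, 300 mm (x) by 116 mm (y), no higher than 54 mm; origin at its underside below the jaw gap, x from the pull end (toward the robot) to the fixed jaw and its spring tubes
- sand_block: bystander: loose brown sanding block, 39 x 72 x 27 mm, origin at its underside
- work_block: bystander: loose small wood block, 30 x 62 x 22 mm, left of the jig's far end, origin at its underside
- finger_plane: bystander: loose small wooden finger plane, 27 x 60 x 36 mm, origin at its underside
- small_bottle: bystander: small plastic bottle, 38 x 38 x 97 mm, behind right, origin at its underside
There are look-alikes about, which are no part of the job. What is shaped like the part that bears handle_bar but blue or red is not meant.

How it is judged:
By the outcome, as a careful person would: the job done as asked, in the order asked, and still so for the second after the job is handed in, while the arm keeps its last pose, push and grip.
It also fails if it takes over 42 s, if anything falls off the work surface, if the arm or the gripper's body presses on something with over 40 N, if the wrist force passes 120 N, or if a joint passes its speed limit or range.

ROBOT

A 6-joint arm with a two-finger parallel gripper is mounted at the origin on a cart in front of the work surface, level with it; the furniture and walls round the work are solid. World frame = base frame: x ahead of the robot, y to its left, z up, the work surface at z = 0. Lengths are in m, angles in rad, forces in N, time in s.
With the tool pointing down it reaches from about 0.275 to 0.975 m from the base axis. Payload 8.4 kg.
Tool frame: the origin (TCP) lies at the very end of the fingers, on their centre line; the grasp point (between the pads) lies 19 mm behind it; z points along the fingers, y is the line along which they close (so a half turn about z gives the same grasp; the last joint's range is limited). The gripper opens to 92 mm and grips with 3 to 60 N. Pads are 20 mm wide; open, the fingers measure 128 mm over their backs; the gripper's body (75 mm by 189 mm) begins 69 mm behind the grasp point.
Start: joints at [1.326, 0.353, 1.633, -0, 1.155, -0.002], TCP at [0.15, 0.607, 0.215] pointing down, gripper open.
Joint ranges: [-2.63, 2.63], [-0.92, 2.1], [0.06, 2.66], [-1.3, 4.44], [0, 2.69], [-3.02, 3.02]. Speed limits (rad/s): [2.22, 2.22, 2.79, 3.14, 3.14, 3.14].

INTERFACE

Orientations are given as [roll, pitch, yaw] about the fixed x, y, z axes, in that order (R = Rz(yaw) Ry(pitch) Rx(roll)).
In Python, from station import * gives the robot as it stands. The module is installed in compiled form; this text tells all that it offers.
- The arm moves only by the tool servo_tool, never from a script. Its argument "moves" is a list of rows, each an object of numbers: "fingers": the closure, from 0 (fully open) to 1 (shut); "dx", "dy", "dz": the shift along the tool's x, y, z in m; "wx", "wy", "wz": the turn, a rotation vector about the tool's x, y, z in rad. In form: [{"fingers": .., "dx": .., "dy": .., "dz": .., "wx": .., "wy": .., "wz": ..}, ...]. A call has 1 to 8 rows; each row shifts and turns the commanded pose from where the row before left it, along the tool's axes as they then stand; what a row does not reach is not made up. A row lasts 1/12 s, in which the tool goes at most 41.7 mm and 7.16 degrees, less where a joint would pass 70% of its speed; a pose out of reach is approached as far as the arm can. A call with a gripper value outside its range is refused whole. The fingers move at their own pace and stop on an object; "newtons" is the grip in N (left out, the last holds). Time passes only in rows, so rows that do not move let the fingers close. It gives the time, the measured TCP pose, the force, the opening and the grip force at its end, in the units of the state.
- get_obs(): the state, without advancing time (a new reading comes with each control period).
- snapshot(name): name is "side" or "top"; returns a dict with "pixels" (420x560x3 uint8, red, green, blue), "intrinsics" (3x3 intrinsics, pixels), "R" (3x3) and "t" (3): a world point X has camera coordinates R X + t. Camera axes: x right, y down, z forward; pixel columns grow to the right and rows downward; lengths in m; the calibration is good to about 2 mm. A picture is of the moment at which its call begins. There is no depth.
- sign_off(): hands the job in; it is judged then, once.
Trained networks look in a picture, given as the dict that the camera call returned (one of the last four; its "shot" number tells which), for a name from the list of things; names that differ only in an ending like _2 or _b are one class to them, and where a whole thing is asked for, a point or a joint stands for the part that bears it (a point fixed in the world has none). Each returns a list of dicts, best first, with "score" (0 to 1); they miss things now and then, are a little off and sometimes report something else, mostly with a low value. They report only what shows in the picture. A call takes as long as a camera call. They do not tell look-alikes from the thing itself.
- regions_of(picture, query): "mask" (420x560 bool, what is visible of it) and "bbox" ([left, top, right, bottom] as shares, 0 to 1, of the picture: columns of its width, rows of its height, round what is visible of it).
- pinpoint(picture, query): "centre" ([column, row] as shares, 0 to 1, of the picture: columns of its width, rows of its height: a listed point, or the origin of a listed thing).
The state is a dict: "t": time; "joints": joint angles; "qd": joint speeds; "effort": joint torques, N m; "tool_pos": TCP position; "orientation": TCP orientation; "contact_force": force on the tool from outside, world axes, zero at the start; "moment": the same for the moment, N m; "grip_width": finger opening in m; "finger_force": force on a finger pad.
Only numpy, scipy, OpenCV 4.12 (cv2) and the standard library are available. Lean on these libraries where they do the work, as an engineer would, in place of code of your own. Each camera call takes 0.05 s, during which the arm holds its last target. There are 200 camera calls.

## Working session

There is one attempt and no reset: what is moved stays moved. The work goes in short steps, Python scripts to look and compute and a tool call to move; the robot and the scene stay as the last step left them, time stands still between calls to the robot, and variables do not carry over. Pictures are saved under pics/ and viewed, at most 10 in all, crops included, and the job is handed in when it is done.

Besides the shell and the picture viewer there is one more tool, called after "Call:" as name(argument=value, ...), one argument or row to a line, values as JSON. servo_tool: Moves the arm, as the interface text tells. Its arguments: {"type":"object","properties":{"moves":{"type":"array","items":{"type":"object","properties":{"fingers":{"type":"number"},"dx":{"type":"number"},"dy":{"type":"number"},"dz":{"type":"number"},"wx":{"type":"number"},"wy":{"type":"number"},"wz":{"type":"number"}}}},"newtons":{"type":"number"}},"required":["moves"]}

```bash
mkdir -p pics
cat > h.py <<'E'
from station import *
import numpy as np, cv2
def save(p,n,crop=None,s=1):
    im=p["pixels"][:,:,::-1]
    if crop: im=im[crop[1]:crop[3],crop[0]:crop[2]]
    if s!=1: im=cv2.resize(im,None,fx=s,fy=s,interpolation=cv2.INTER_CUBIC)
    cv2.imwrite("pics/"+n,im)
def ray(p,uv):
    d=p["R"].T@np.linalg.solve(p["intrinsics"],[uv[0],uv[1],1.]); return -p["R"].T@p["t"],d
def onz(p,uv,z):
    c,d=ray(p,uv); return c+d*(z-c[2])/d[2]
def proj(p,X):
    q=p["intrinsics"]@(p["R"]@np.asarray(X)+p["t"]); return q[:2]/q[2]
def tri(ps,uvs):
    A=np.zeros((3,3));b=np.zeros(3)
    for p,u in zip(ps,uvs):
        c,d=ray(p,u);d=d/np.linalg.norm(d);M=np.eye(3)-np.outer(d,d);A+=M;b+=M@c
    return np.linalg.solve(A,b)
def pts(p,q):
    return [(round(r["score"],2),np.round(np.array(r["centre"])*[560,420],1)) for r in pinpoint(p,q)]
E
python3 - <<'E'
from h import *
a=snapshot("top");b=snapshot("side")
cv2.imwrite("pics/top0.png",a["pixels"][:,:,::-1]);save(b,"side0.png")
for n,p in(("top",a),("side",b)):
    print(n,np.round(-p["R"].T@p["t"],3))
    for q,z in(("handle_bar",.043),("handle_foot",0),("shaft_foot",.032),("slide_index",.03),("mark",.03),("jig",0)):
        for s,u in pts(p,q): print(q,s,u,np.round(onz(p,u,z),3))
o=get_obs();print(o)
E
```

```text
top [0.516 0.114 1.174]
handle_bar 0.94 [336.1 120.7] [ 0.819 -0.056  0.043]
handle_bar 0.9 [173.6 245.1] [0.524 0.347 0.043]
handle_bar 0.66 [296.1 289. ] [0.411 0.055 0.043]
handle_bar 0.6 [208.7 274.2] [0.452 0.263 0.043]
handle_foot 0.66 [299.9 293.6] [0.396 0.044 0.   ]
handle_foot 0.59 [178.7 240.3] [0.536 0.343 0.   ]
handle_foot 0.56 [218.8 273.7] [0.45  0.244 0.   ]
shaft_foot 0.89 [274.7 204.3] [0.617 0.101 0.032]
slide_index 0.97 [255. 188.] [0.659 0.148 0.03 ]
mark 0.59 [256.4 204.5] [0.618 0.146 0.03 ]
jig 0.7 [273.9 186. ] [0.667 0.101 0.   ]
side [ 0.549 -0.898  0.981]
handle_bar 0.94 [375.2 257.3] [ 0.824 -0.047  0.043]
handle_bar 0.91 [211.9 238.9] [0.404 0.037 0.043]
handle_bar 0.73 [263.6 169.7] [0.545 0.332 0.043]
handle_bar 0.72 [234.2 188.6] [0.457 0.244 0.043]
handle_foot 0.82 [236.3 198.3] [0.461 0.25  0.   ]
handle_foot 0.67 [215.2 245.6] [0.408 0.054 0.   ]
handle_foot 0.49 [259.  180.8] [0.53  0.331 0.   ]
shaft_foot 0.58 [292.8 224.4] [0.622 0.095 0.032]
slide_index 0.79 [301.4 214.5] [0.649 0.136 0.03 ]
jig 0.91 [309.3 231.8] [ 0.669  0.096 -0.   ]
{'t': 0.7, 'joints': array([ 1.32560528e+00,  3.52956184e-01,  1.63338031e+00,  2.24391275e-05,
        1.15517454e+00, -2.37865245e-03]), 'qd': array([ 0.00056805, -0.00078756,  0.00036291, -0.00057335,  0.00079291,
        0.00047411]), 'effort': array([ 5.82908651e-04, -5.93603718e+01, -3.34517848e+01,  6.94713229e-02,
        1.57975231e-02, -2.00604802e-05]), 'tool_pos': array([0.15025733, 0.60669707, 0.21461879]), 'orientation': array([ 3.14151099e+00, -2.03353326e-05,  2.89877120e+00]), 'contact_force': array([0.19730302, 0.43080146, 0.42996192]), 'moment': array([-0.0265793 ,  0.02134249, -0.00843611]), 'finger_force': 0.0, 'grip_width': 0.0917666743321708}
```

View pics/top0.png

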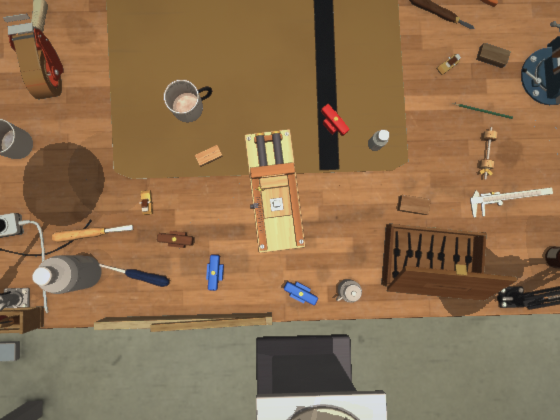

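View pics/side0.png

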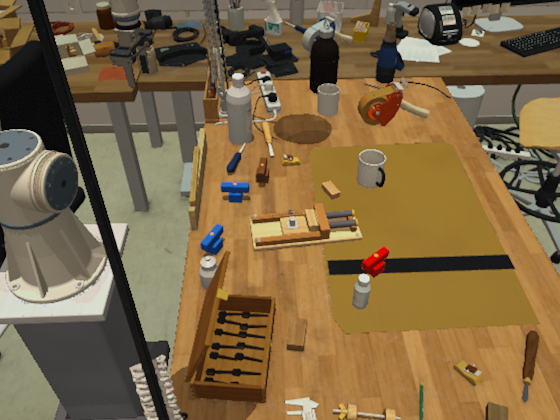

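Candidates for the T-handle in the top view are red (336,121), blue (214,272), blue (300,292) and dark brown (175,240). Only the brown one at (175,240) is dark wood, so it fits. The jig is at (275,190), with its shaft at (277,204) and the dark stop at (255,206). I'll confirm this in one enlarged crop.

Run:
```python
from h import *
a=snapshot("top");b=snapshot("side")
r=lambda p,x,y,w,h,s:cv2.resize(p["pixels"][y:y+h,x:x+w,::-1],(w*s,h*s),interpolation=cv2.INTER_CUBIC)
top=np.hstack([r(a,150,215,50,50,7)[:300,:],r(b,240,145,50,50,7)[:300,:]])
bot=np.hstack([r(a,240,165,70,60,5),r(b,270,195,70,60,5)])
cv2.imwrite("pics/c1.png",np.vstack([top,bot]))
for p,n in((a,"top"),(b,"side")):
    for q in("handle_bar","jig","slide","work_block","finger_plane","sand_block","small_bottle"):
        for m in regions_of(p,q):
            ys,xs=np.nonzero(m["mask"])
            (c,s,an)=cv2.minAreaRect(np.c_[xs,ys].astype(np.float32))
            print(n,q,round(m["score"],2),np.round(c,1),np.round(s,1),round(an,1),"w",np.round(onz(p,c,.02)[:2],3))
    if n=="top":
        K=p
        for m in regions_of(p,"handle_bar"):
            ys,xs=np.nonzero(m["mask"]); 
            W=np.array([onz(p,(x,y),.05)[:2] for x,y in zip(xs,ys)]);e=np.linalg.eigh(np.cov(W.T))
            print("long axis world deg",np.degrees(np.arctan2(e[1][1,1],e[1][0,1])),W.mean(0))
        for m in regions_of(p,"jig"):
            ys,xs=np.nonzero(m["mask"])
            W=np.array([onz(p,(x,y),.02)[:2] for x,y in zip(xs,ys)]).astype(np.float32);print("jig",cv2.minAreaRect(W))
```

```text
top handle_bar 0.98 [300.3 292.4] [34.9 15.7] 26.6 w [0.401 0.044]
top handle_bar 0.91 [174.7 239. ] [36.2 16.5] 7.1 w [0.539 0.348]
top handle_bar 0.73 [214.6 272.5] [16.8 35.3] 6.3 w [0.455 0.252]
top handle_bar 0.59 [332.3 121.8] [33.9 17.7] 45.0 w [ 0.823 -0.05 ]
top handle_bar 0.3 [274.1 196.5] [40.3 30.2] 83.3 w [0.638 0.102]
top jig 0.64 [274.3 190.3] [119.9  46.5] 82.9 w [0.653 0.101]
top slide 0.9 [273.6 196.5] [40.4 31.3] 83.3 w [0.638 0.103]
top slide 0.27 [174.6 238.1] [35.2 14.8] 7.1 w [0.541 0.349]
top work_block 0.62 [207.9 155.3] [13.  24.6] 63.4 w [0.745 0.264]
top finger_plane 0.64 [145.5 201.5] [23. 11.] 90.0 w [0.633 0.42 ]
top sand_block 0.73 [414.2 205. ] [33.2 17.1] 9.5 w [ 0.608 -0.246]
top small_bottle 0.71 [378.5 140. ] [14.8 23.3] 45.0 w [ 0.774 -0.164]
top small_bottle 0.22 [174.5 238.6] [35.8 15.5] 6.3 w [0.54  0.349]
long axis world deg 61.207073576467536 [0.4041081  0.04756638]
long axis world deg 80.6714485629225 [0.53831498 0.34025561]
long axis world deg 173.25661202569282 [0.45705978 0.24948302]
long axis world deg -143.88717601774113 [ 0.81610987 -
[... 348 characters left out ...]
39.8] [20.7 29.6] 37.9 w [0.41  0.056]
side handle_bar 0.66 [377.5 261.6] [20.9 32.2] 51.3 w [ 0.834 -0.042]
side jig 0.65 [304.9 224.7] [ 41.  109.3] 83.9 w [0.657 0.105]
side slide 0.75 [297.9 221.6] [23.5 36.1] 78.7 w [0.638 0.118]
side slide 0.57 [361.2 291. ] [16.4 34.7] 5.7 w [ 0.776 -0.135]
side slide 0.2 [289.5 160. ] [10. 17.] 90.0 w [0.63 0.41]
side work_block 0.64 [329.8 189.3] [19.8 10.6] 45.0 w [0.744 0.256]
side work_block 0.37 [263.1 169.8] [12.6 24.7] 14.0 w [0.544 0.362]
side finger_plane 0.74 [290.5 160. ] [10. 17.] 90.0 w [0.633 0.41 ]
side sand_block 0.87 [295.7 333.7] [17.2 32.5] 7.1 w [ 0.608 -0.251]
side small_bottle 0.98 [360.9 291. ] [16.4 35. ] 7.1 w [ 0.775 -0.135]
```

View pics/c1.png

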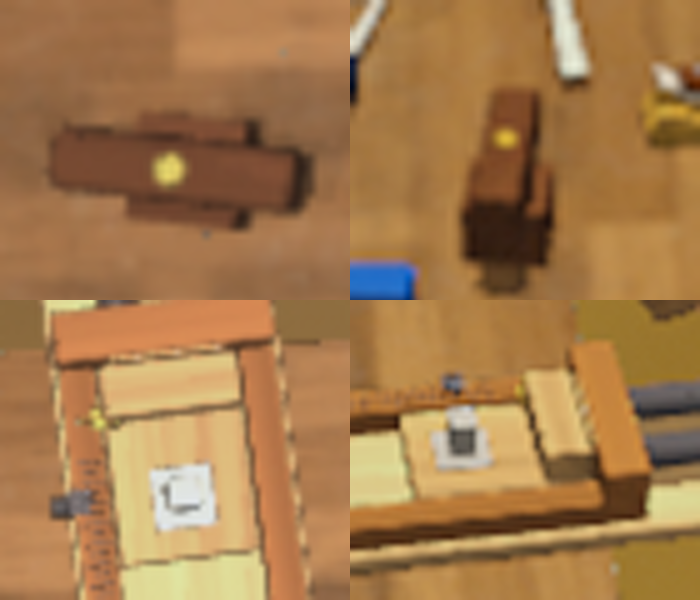

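The crop confirms it: a dark-brown wooden T-handle with a brass disc, top (174.0,239.3) and side (262.1,164.7). The shaft top is at top (276.6,203), the stop pointer tip at about (259,205) and the brass tongue at (259.4,188.6).

```bash
cat >> h.py <<'E'
def plan(goal,yaw,n):
    """n rows from the measured pose, tool down, to goal/yaw; rows in tool axes"""
    o=get_obs();p=o["tool_pos"];y0=o["orientation"][2]
    dyaw=(yaw-y0+np.pi)%(2*np.pi)-np.pi
    d=(np.array(goal)-p)/n
    for i in range(n):
        y=y0+dyaw*i/n
        print("dx %.4f dy %.4f dz %.4f wz %.4f"%(d[0]*np.cos(y)+d[1]*np.sin(y),d[0]*np.sin(y)-d[1]*np.cos(y),-d[2],-dyaw/n))
E
python3 - <<'E'
from h import *
a=snapshot("top");b=snapshot("side")
for n,u,v,z in(("disc",(174,239.3),(262.1,164.7),.056),("shafttop",(276.6,203),(292.4,218.6),.056),("mark",(259,205),(290.6,211.6),.04),("idx",(259.4,188.6),(304,213),.04)):
    print(n,tri([a,b],[u,v]),onz(a,u,z),onz(b,v,z))
E1=[onz(a,(150+x/7,215+y/7),.056)[:2] for x,y in((65,128),(300,152),(50,188),(295,208))]
for i in(0,2):
    d=E1[i]-E1[i+1];print(np.degrees(np.arctan2(d[1],d[0])),np.linalg.norm(d))
for f in range(2):
  pass
plan([.35,.36,.215],np.radians(84.5),12)
E
```

```text
disc [0.53945531 0.34339402 0.05356542] [0.53759636 0.34284309 0.056     ] [0.54128735 0.34023865 0.056     ]
shafttop [0.61962681 0.09630266 0.05226684] [0.61814701 0.09634966 0.056     ] [0.62047732 0.09243055 0.056     ]
mark [0.61711525 0.13906886 0.03948521] [0.6158075  0.13903832 0.04      ] [0.61833837 0.13864049 0.04      ]
idx [0.65641595 0.13722094 0.03449583] [0.65593844 0.13711322 0.04      ] [0.65559361 0.13117235 0.04      ]
82.67566542224839 0.08033893960412826
83.83281423772296 0.0834567370781885
dx -0.0211 dy -0.0160 dz -0.0000 wz 0.1187
dx -0.0228 dy -0.0133 dz -0.0000 wz 0.1187
dx -0.0243 dy -0.0105 dz -0.0000 wz 0.1187
dx -0.0253 dy -0.0076 dz -0.0000 wz 0.1187
dx -0.0261 dy -0.0045 dz -0.0000 wz 0.1187
dx -0.0264 dy -0.0014 dz -0.0000 wz 0.1187
dx -0.0264 dy 0.0017 dz -0.0000 wz 0.1187
dx -0.0260 dy 0.0048 dz -0.0000 wz 0.1187
dx -0.0253 dy 0.0079 dz -0.0000 wz 0.1187
dx -0.0241 dy 0.0108 dz -0.0000 wz 0.1187
dx -0.0227 dy 0.0136 dz -0.0000 wz 0.1187
dx -0.0209 dy 0.0162 dz -0.0000 wz 0.1187
```

Call:
servo_tool(
  moves=[
    {"dx": -0.021,"dy": -0.016,"wz": 0.118},
    {"dx": -0.023,"dy": -0.013,"wz": 0.118},
    {"dx": -0.024,"dy": -0.0105,"wz": 0.118},
    {"dx": -0.025,"dy": -0.0075,"wz": 0.118},
    {"dx": -0.026,"dy": -0.0045,"wz": 0.118},
    {"dx": -0.0265,"dy": -0.0015,"wz": 0.118},
    {"dx": -0.0265,"dy": 0.0015,"wz": 0.118},
    {"dx": -0.026,"dy": 0.005,"wz": 0.118},
  ],
)

```text
validation failed for argument at $.mo...
```

Run:
```python
from h import *
plan([.539,.343,.11],np.radians(83.3),8)
```

```text
dx -0.0551 dy -0.0203 dz 0.0131 wz 0.1806
dx -0.0578 dy -0.0101 dz 0.0131 wz 0.1806
dx -0.0587 dy 0.0005 dz 0.0131 wz 0.1806
dx -0.0577 dy 0.0110 dz 0.0131 wz 0.1806
dx -0.0548 dy 0.0212 dz 0.0131 wz 0.1806
dx -0.0501 dy 0.0307 dz 0.0131 wz 0.1806
dx -0.0437 dy 0.0392 dz 0.0131 wz 0.1806
dx -0.0360 dy 0.0464 dz 0.0131 wz 0.1806
```

Call:
servo_tool(
  moves=[
    {"fingers": 0,"dx": -0.021,"dy": -0.016,"dz": 0,"wx": 0,"wy": 0,"wz": 0.118},
    {"fingers": 0,"dx": -0.023,"dy": -0.013,"dz": 0,"wx": 0,"wy": 0,"wz": 0.118},
    {"fingers": 0,"dx": -0.024,"dy": -0.0105,"dz": 0,"wx": 0,"wy": 0,"wz": 0.118},
    {"fingers": 0,"dx": -0.025,"dy": -0.0075,"dz": 0,"wx": 0,"wy": 0,"wz": 0.118},
    {"fingers": 0,"dx": -0.026,"dy": -0.0045,"dz": 0,"wx": 0,"wy": 0,"wz": 0.118},
    {"fingers": 0,"dx": -0.0265,"dy": -0.0015,"dz": 0,"wx": 0,"wy": 0,"wz": 0.118},
    {"fingers": 0,"dx": -0.0265,"dy": 0.0015,"dz": 0,"wx": 0,"wy": 0,"wz": 0.118},
    {"fingers": 0,"dx": -0.026,"dy": 0.005,"dz": 0,"wx": 0,"wy": 0,"wz": 0.118},
  ],
)

```text
t: 2.37
tool_pos: [0.2842, 0.442, 0.2147]
orientation: [3.141, -0.0, 1.949]
contact_force: [0.7, 0.0, -0.2]
grip_width: 0.0919
finger_force: 0.0
```

Run:
```python
from h import *
print(get_obs()["tool_pos"])
plan([.539,.343,.12],np.radians(83.3),8)
```

```text
[0.28417673 0.44199475 0.2147095 ]
dx -0.0233 dy 0.0250 dz 0.0118 wz 0.0619
dx -0.0217 dy 0.0264 dz 0.0118 wz 0.0619
dx -0.0200 dy 0.0277 dz 0.0118 wz 0.0619
dx -0.0182 dy 0.0289 dz 0.0118 wz 0.0619
dx -0.0164 dy 0.0300 dz 0.0118 wz 0.0619
dx -0.0145 dy 0.0309 dz 0.0118 wz 0.0619
dx -0.0126 dy 0.0318 dz 0.0118 wz 0.0619
dx -0.0106 dy 0.0325 dz 0.0118 wz 0.0619
```

Call:
servo_tool(
  moves=[
    {"fingers": 0,"dx": -0.023,"dy": 0.025,"dz": 0.012,"wx": 0,"wy": 0,"wz": 0.062},
    {"fingers": 0,"dx": -0.022,"dy": 0.0265,"dz": 0.012,"wx": 0,"wy": 0,"wz": 0.062},
    {"fingers": 0,"dx": -0.02,"dy": 0.0275,"dz": 0.012,"wx": 0,"wy": 0,"wz": 0.062},
    {"fingers": 0,"dx": -0.018,"dy": 0.029,"dz": 0.012,"wx": 0,"wy": 0,"wz": 0.062},
    {"fingers": 0,"dx": -0.0165,"dy": 0.03,"dz": 0.012,"wx": 0,"wy": 0,"wz": 0.062},
    {"fingers": 0,"dx": -0.0145,"dy": 0.031,"dz": 0.012,"wx": 0,"wy": 0,"wz": 0.062},
    {"fingers": 0,"dx": -0.0125,"dy": 0.032,"dz": 0.012,"wx": 0,"wy": 0,"wz": 0.062},
    {"fingers": 0,"dx": -0.0105,"dy": 0.0325,"dz": 0.012,"wx": 0,"wy": 0,"wz": 0.062},
  ],
)

```text
t: 3.03
tool_pos: [0.5408, 0.3449, 0.118]
orientation: [3.141, -0.0, 1.456]
contact_force: [1.0, 1.2, -0.4]
grip_width: 0.0919
finger_force: 0.0
```

Run:
```python
from h import *
print(get_obs()["tool_pos"],get_obs()["orientation"])
plan([.539,.343,.036],np.radians(83.3),4)
```

```text
[0.54079479 0.34485105 0.11799002] [ 3.14148614e+00 -1.15609870e-04  1.45557285e+00]
dx -0.0005 dy -0.0004 dz 0.0205 wz 0.0004
dx -0.0005 dy -0.0004 dz 0.0205 wz 0.0004
dx -0.0005 dy -0.0004 dz 0.0205 wz 0.0004
dx -0.0005 dy -0.0004 dz 0.0205 wz 0.0004
```

Call:
servo_tool(
  moves=[
    {"fingers": 0,"dx": -0.0005,"dy": -0.0005,"dz": 0.021,"wx": 0,"wy": 0,"wz": 0},
    {"fingers": 0,"dx": -0.0005,"dy": -0.0005,"dz": 0.021,"wx": 0,"wy": 0,"wz": 0},
    {"fingers": 0,"dx": -0.0005,"dy": -0.0005,"dz": 0.021,"wx": 0,"wy": 0,"wz": 0},
    {"fingers": 0,"dx": -0.0005,"dy": -0.0005,"dz": 0.0205,"wx": 0,"wy": 0,"wz": 0},
    {"fingers": 0,"dx": 0,"dy": 0,"dz": 0,"wx": 0,"wy": 0,"wz": 0},
  ],
)

```text
t: 3.45
tool_pos: [0.5346, 0.3423, 0.0312]
orientation: [-3.137, 0.004, 1.459]
contact_force: [-0.6, -1.2, -0.2]
grip_width: 0.0918
finger_force: 0.0
```

Call:
servo_tool(
  moves=[
    {"fingers": 1,"dx": 0,"dy": 0,"dz": 0,"wx": 0,"wy": 0,"wz": 0},
    {"fingers": 1,"dx": 0,"dy": 0,"dz": 0,"wx": 0,"wy": 0,"wz": 0},
    {"fingers": 1,"dx": 0,"dy": 0,"dz": 0,"wx": 0,"wy": 0,"wz": 0},
    {"fingers": 1,"dx": 0,"dy": 0,"dz": 0,"wx": 0,"wy": 0,"wz": 0},
    {"fingers": 1,"dx": 0,"dy": 0,"dz": 0,"wx": 0,"wy": 0,"wz": 0},
    {"fingers": 1,"dx": 0,"dy": 0,"dz": 0,"wx": 0,"wy": 0,"wz": 0},
    {"fingers": 1,"dx": 0,"dy": 0,"dz": 0,"wx": 0,"wy": 0,"wz": 0},
  ],
  newtons=40,
)

```text
t: 4.03
tool_pos: [0.5372, 0.3441, 0.0356]
orientation: [3.141, -0.0, 1.459]
contact_force: [-1.1, 0.8, -0.5]
grip_width: 0.0474
finger_force: 0.0
```

Call:
servo_tool(
  moves=[
    {"fingers": 1,"dx": 0,"dy": 0,"dz": 0,"wx": 0,"wy": 0,"wz": 0},
    {"fingers": 1,"dx": 0,"dy": 0,"dz": 0,"wx": 0,"wy": 0,"wz": 0},
    {"fingers": 1,"dx": 0,"dy": 0,"dz": 0,"wx": 0,"wy": 0,"wz": 0},
    {"fingers": 1,"dx": 0,"dy": 0,"dz": 0,"wx": 0,"wy": 0,"wz": 0},
    {"fingers": 1,"dx": 0,"dy": 0,"dz": 0,"wx": 0,"wy": 0,"wz": 0},
    {"fingers": 1,"dx": 0,"dy": 0,"dz": 0,"wx": 0,"wy": 0,"wz": 0},
  ],
)

```text
t: 4.53
tool_pos: [0.5371, 0.344, 0.0351]
orientation: [3.141, -0.0, 1.459]
contact_force: [0.5, 0.2, -0.8]
grip_width: 0.022
finger_force: 40.0
```

Run:
```python
from h import *
print(get_obs()["tool_pos"],get_obs()["orientation"])
a=snapshot("top");b=snapshot("side")
r=lambda p,x,y,w,h,s:cv2.resize(p["pixels"][y:y+h,x:x+w,::-1],(w*s,h*s),interpolation=cv2.INTER_CUBIC)
cv2.imwrite("pics/g1.png",np.hstack([r(a,120,190,130,100,3),r(b,220,120,100,100,3)]))
```

```text
[0.53705141 0.34398993 0.0350765 ] [ 3.14148160e+00 -4.56190925e-05  1.45882892e+00]
```

View pics/g1.png

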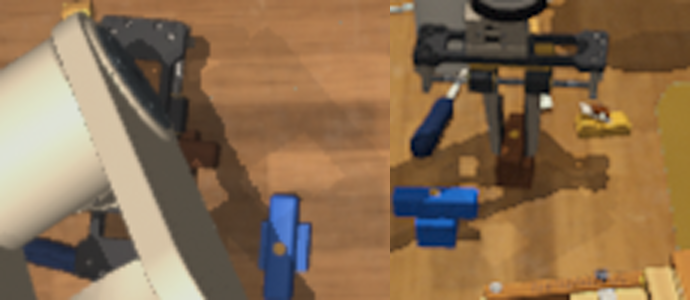

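The grip is good: width 22 mm, 40 N, with the fingers across the bar. In the side crop they sit at about (515,150). Next I lift and carry it over the shaft.

Call:
servo_tool(
  moves=[
    {"fingers": 1,"dx": 0,"dy": 0,"dz": -0.02,"wx": 0,"wy": 0,"wz": 0},
    {"fingers": 1,"dx": 0,"dy": 0,"dz": -0.03,"wx": 0,"wy": 0,"wz": 0},
    {"fingers": 1,"dx": 0,"dy": 0,"dz": -0.03,"wx": 0,"wy": 0,"wz": 0},
    {"fingers": 1,"dx": 0,"dy": 0,"dz": -0.02,"wx": 0,"wy": 0,"wz": 0},
    {"fingers": 1,"dx": 0,"dy": 0,"dz": 0,"wx": 0,"wy": 0,"wz": 0},
  ],
)

```text
t: 5.05
tool_pos: [0.5392, 0.3454, 0.1397]
orientation: [3.136, -0.004, 1.459]
contact_force: [1.1, 1.2, -0.8]
grip_width: 0.0217
finger_force: 40.0
```

Run:
```python
from h import *
o=get_obs();print(o["tool_pos"],o["orientation"],o["grip_width"])
plan([.619,.0965,.135],np.radians(95.9),8)
a=snapshot("top");b=snapshot("side")
for q in("handle_bar","handle_foot"):print(pts(b,q),pts(a,q))
print("expected bar",proj(b,o["tool_pos"]+[0,0,.007]),"foot",proj(b,o["tool_pos"]-[0,0,.036]))
m=regions_of(a,"jig")
W=lambda x,y,z:onz(a,(240+x/5,165+(y-300)/5),z)[:2]
```

```text
[0.53917626 0.34541684 0.13968548] [ 3.13642127 -0.00424572  1.45879489] 0.021653189056766137
dx -0.0298 dy 0.0134 dz 0.0006 wz -0.0269
dx -0.0302 dy 0.0126 dz 0.0006 wz -0.0269
dx -0.0305 dy 0.0118 dz 0.0006 wz -0.0269
dx -0.0308 dy 0.0109 dz 0.0006 wz -0.0269
dx -0.0311 dy 0.0101 dz 0.0006 wz -0.0269
dx -0.0313 dy 0.0093 dz 0.0006 wz -0.0269
dx -0.0316 dy 0.0084 dz 0.0006 wz -0.0269
dx -0.0318 dy 0.0076 dz 0.0006 wz -0.0269
[(0.97, array([234.9, 191.2])), (0.91, array([210.8, 240.7])), (0.78, array([260.7, 140.8])), (0.73, array([373.5, 258.7]))] [(0.82, array([207.9, 273.8])), (0.78, array([164.7, 240.5])), (0.78, array([335.8, 121.6]))]
[(0.82, array([233.3, 197.4])), (0.7, array([217., 247.])), (0.62, array([258. , 153.5])), (0.57, array([374.9, 272.2])), (0.24, array([295. , 340.8]))] [(0.95, array([334.5, 122.9])), (0.86, array([220.2, 271.3])), (0.8, array([299., 294.])), (0.66, array([169.9, 238. ]))]
expected bar [260.54876886 139.14842101] foot [260.95861898 151.04248472]
```

Call:
servo_tool(
  moves=[
    {"fingers": 1,"dx": -0.03,"dy": 0.0135,"dz": 0,"wx": 0,"wy": 0,"wz": -0.027},
    {"fingers": 1,"dx": -0.03,"dy": 0.0125,"dz": 0,"wx": 0,"wy": 0,"wz": -0.027},
    {"fingers": 1,"dx": -0.0305,"dy": 0.012,"dz": 0,"wx": 0,"wy": 0,"wz": -0.027},
    {"fingers": 1,"dx": -0.031,"dy": 0.011,"dz": 0,"wx": 0,"wy": 0,"wz": -0.027},
    {"fingers": 1,"dx": -0.031,"dy": 0.01,"dz": 0,"wx": 0,"wy": 0,"wz": -0.027},
    {"fingers": 1,"dx": -0.0315,"dy": 0.0095,"dz": 0,"wx": 0,"wy": 0,"wz": -0.027},
    {"fingers": 1,"dx": -0.0315,"dy": 0.0085,"dz": 0,"wx": 0,"wy": 0,"wz": -0.027},
    {"fingers": 1,"dx": -0.032,"dy": 0.0075,"dz": 0,"wx": 0,"wy": 0,"wz": -0.027},
  ],
)

```text
t: 6.07
tool_pos: [0.6171, 0.0929, 0.1342]
orientation: [-3.14, 0.0, 1.676]
contact_force: [0.3, 0.1, -1.2]
grip_width: 0.0217
finger_force: 40.0
```

Call:
servo_tool(
  moves=[
    {"fingers": 1,"dx": 0,"dy": 0,"dz": 0.01,"wx": 0,"wy": 0,"wz": 0},
    {"fingers": 1,"dx": 0,"dy": 0,"dz": 0,"wx": 0,"wy": 0,"wz": 0},
    {"fingers": 1,"dx": 0,"dy": 0,"dz": 0,"wx": 0,"wy": 0,"wz": 0},
    {"fingers": 1,"dx": 0,"dy": 0,"dz": 0,"wx": 0,"wy": 0,"wz": 0},
  ],
)

```text
t: 6.4
tool_pos: [0.6167, 0.0955, 0.1246]
orientation: [-3.14, -0.0, 1.675]
contact_force: [0.1, 0.6, -1.3]
grip_width: 0.022
finger_force: 40.0
```

Run:
```python
from h import *
o=get_obs();print(o["tool_pos"],o["orientation"],o["grip_width"],o["finger_force"])
a=snapshot("top");b=snapshot("side")
r=lambda p,x,y,w,h,s:cv2.resize(p["pixels"][y:y+h,x:x+w,::-1],(w*s,h*s),interpolation=cv2.INTER_CUBIC)
cv2.imwrite("pics/s1.png",np.hstack([r(a,240,165,60,80,6),r(b,262,165,70,80,6)]))
for q in("handle_bar","handle_foot","shaft_foot"):print(q,pts(b,q),pts(a,q))
for n,p in(("top",a),("side",b)):
    print(n,"bar",proj(p,o["tool_pos"]+[0,0,.007]),"foot",proj(p,o["tool_pos"]-[0,0,.036]))
```

```text
[0.61668026 0.09552657 0.12458847] [-3.14040804e+00 -2.38058342e-04  1.67522029e+00] 0.02200192301535484 39.998499155044556
handle_bar [(0.72, array([214.2, 235.8])), (0.68, array([373.5, 257.4])), (0.65, array([233.2, 187.4])), (0.63, array([361.6, 301.6])), (0.61, array([290.5, 197.4]))] [(0.64, array([209.8, 271.9])), (0.62, array([335.9, 120.1]))]
handle_foot [(0.79, array([288.6, 208.8])), (0.74, array([215.5, 245.8])), (0.61, array([373.6, 271.8])), (0.58, array([236.4, 196.8]))] [(0.7, array([332. , 123.7])), (0.57, array([220. , 271.2]))]
shaft_foot [(0.79, array([294.3, 224.2])), (0.38, array([330.9, 193.4]))] []
top bar [277.44788689 200.56152974] foot [277.16144572 202.34131629]
side bar [291.2909213 196.7950014] foot [291.09082459 208.9788851 ]
```

View pics/s1.png

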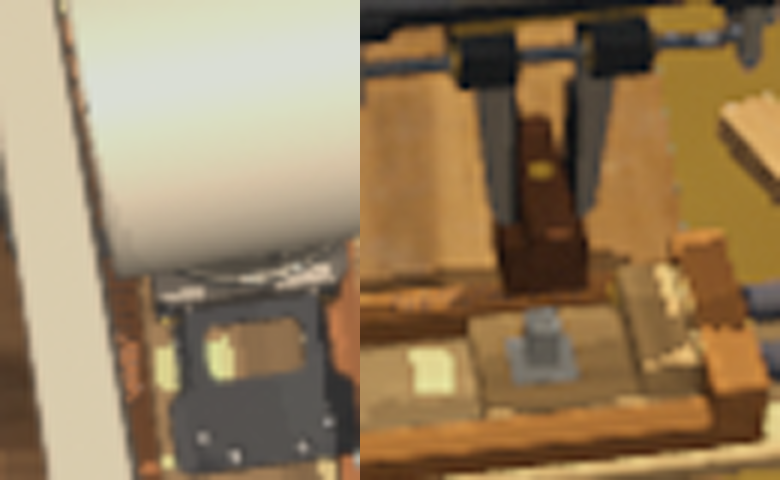

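The side crop shows the handle hanging straight, with its disc at about (292.0,193.0), above the shaft, whose top is at about (292.3,218.4). The top view is blocked by the arm. I'll compare the two in the side camera.

Run:
```python
from h import *
o=get_obs();T=o["tool_pos"];b=snapshot("side")
im=b["pixels"].astype(int);sub=im[186:200,284:300]
m=(sub[...,0]-sub[...,2]>70)&(sub[...,1]>85);ys,xs=np.nonzero(m);w=sub[m][:,1]-70.
d=np.array([284+(xs*w).sum()/w.sum(),186+(ys*w).sum()/w.sum()]);print("disc",d,m.sum())
D=onz(b,d,T[2]+.0209);print("disc pos",D,"tool",T)
g=im[212:232,284:302].mean(2).astype(int);print(g)
for u in((292.25,218.4),(292.6,218.4),(292.25,217.8)):
    S=onz(b,u,.056);print("shaft",S,"move",S-D)
```

```text
disc [293.06493506 189.8538961 ] 10
disc pos [0.6217765  0.10630255 0.1461549 ] tool [0.61726881 0.09494658 0.1252549 ]
[[ 88  68  37  34  35  32  33  34  36  32  37  37  36  34  36  32  66  78]
 [ 76  65  44  31  30  33  33  33  33  36  40  47  48  44  50  53  67  76]
 [ 69  70  53  44  51  55  50  57  63  61  64  68  71  69  73  73  70  69]
 [ 75  76  74  71  74  74  66  65  66  61  58  60  60  61  61  61  66  70]
 [ 60  58  60  62  61  75  87  92 101 108  89  98 112 108 105 105 108 112]
 [ 92 104 114 110 106 109 110 113 119 123 115 124 131 129 126 127 127 128]
 [122 127 131 131 124 112 113 118 117 116 133 129 120 123 123 122 122 123]
 [123 122 124 125 117  94 106 122 124 122 132 121 115 121 120 120 120 120]
 [122 123 122 122 107  80  88 103 105 107 105 108 114 117 119 118 117 117]
 [122 115 124 131 124  94  78  84  85  87  86 105 116 118 117 118 118 117]
 [120 115 123 125 125 100  80  87  87  87  87 107 119 115 108 107 107 107]
 [118 113 120 120 116  94  81  87  87  88  87 106 117 102  94 100  99  99]
 [108 103 109 115 115 101  87  86  87  87  85 107 117 107 100 102 103 101]
 [102 102  98 108 117 104  91  88  91  91  93 108 117 113 105 102 101 101]
 [102 102  96 109 116 111 107 107 108 107 107 113 116 115 105  94  95  96]
 [ 97  97  95 108 116 115 117 117 115 114 120 122 117 115  98  89  91  91]
 [ 96  95  94 102 110 107 106  99  95 100 107 110 108 104  95  94  96  96]
 [ 96  96  96  98 102  99  99  93  92  95  96  98  98  98 100 100 102 100]
 [100 100 100 100 101 100 102 102 103 102 102 101 102 102 101 102 101 101]
 [103 102 102 103 102 102 101 102 101 102 100 100  99  98  98  97  96  97]]
shaft [0.62011558 0.09324672 0.056     ] move [-0.00166093 -0.01305583 -0.0901549 ]
shaft [0.62106905 0.09320546 0.056     ] move [-0.00070745 -0.01309709 -0.0901549 ]
shaft [0.62025594 0.09564639 0.056     ] move [-0.00152056 -0.01065616 -0.0901549 ]
```

Run:
```python
from h import *
o=get_obs();T=o["tool_pos"];b=snapshot("side")
im=b["pixels"].astype(int);print(im[188:199,286:299,1])
sub=im[190:196,289:295];w=np.clip(sub[...,1]-62,0,None).astype(float)
ys,xs=np.mgrid[190:196,289:295];d=np.array([(xs*w).sum(),(ys*w).sum()])/w.sum()
D=onz(b,d,T[2]+.0209);S=onz(b,(292.2,218.2),.056)
print(d,"expected disc",proj(b,T+[0,0,.0209]),D,T,S,"move",S-D, "foot rows exp",proj(b,D-[0,0,.0569]))
```

```text
[[ 73  49  25  40  44  43  40  36  73  84  54  15  36]
 [ 73  50  24  37  40  40  39  38  57  76  55  16  45]
 [ 72  51  24  36  40  40  39  38  35  54  44  18  48]
 [ 73  50  24  38  38  44  50  43  36  35  26  16  49]
 [ 73  52  25  37  57  85  96  77  49  29  19  19  51]
 [ 72  49  19  35  69 102 114 101  65  35  24  16  48]
 [ 73  51  24  34  55  78  88  79  53  37  28  17  48]
 [ 73  48  22  35  39  44  51  45  39  39  33  19  49]
 [ 72  51  22  34  37  40  40  38  39  43  35  23  48]
 [ 73  48  19  32  38  39  39  39  40  41  40  26  49]
 [ 74  50  22  33  41  40  39  39  41  42  41  30  53]]
[291.94117647 192.95220588] expected disc [291.6079116  192.72026976] [0.61809955 0.09384532 0.14612846] [0.61728579 0.09482074 0.12522846] [0.62002605 0.09405181 0.056     ] move [ 0.0019265   0.00020649 -0.09012846] foot rows exp [291.65750259 209.20396655]
```

Call:
servo_tool(
  moves=[
    {"fingers": 1,"dx": 0.0007,"dy": 0.0014,"dz": 0.016,"wx": 0,"wy": 0,"wz": 0},
    {"fingers": 1,"dx": 0,"dy": 0,"dz": 0.014,"wx": 0,"wy": 0,"wz": 0},
    {"fingers": 1,"dx": 0,"dy": 0,"dz": 0.004,"wx": 0,"wy": 0,"wz": 0},
    {"fingers": 1,"dx": 0,"dy": 0,"dz": 0.004,"wx": 0,"wy": 0,"wz": 0},
    {"fingers": 1,"dx": 0,"dy": 0,"dz": 0.004,"wx": 0,"wy": 0,"wz": 0},
    {"fingers": 1,"dx": 0,"dy": 0,"dz": 0,"wx": 0,"wy": 0,"wz": 0},
    {"fingers": 1,"dx": 0,"dy": 0,"dz": 0,"wx": 0,"wy": 0,"wz": 0},
  ],
)

```text
t: 7.48
tool_pos: [0.6185, 0.0957, 0.0831]
orientation: [-3.141, -0.001, 1.675]
contact_force: [-0.3, 4.5, -3.4]
grip_width: 0.0213
finger_force: 40.0
```

Call:
servo_tool(
  moves=[
    {"fingers": 1,"dx": 0.0007,"dy": 0,"dz": 0.004,"wx": 0,"wy": 0,"wz": 0},
    {"fingers": 1,"dx": 0,"dy": 0,"dz": 0.004,"wx": 0,"wy": 0,"wz": 0},
    {"fingers": 1,"dx": 0,"dy": 0,"dz": 0.003,"wx": 0,"wy": 0,"wz": 0},
    {"fingers": 1,"dx": 0,"dy": 0,"dz": 0,"wx": 0,"wy": 0,"wz": 0},
    {"fingers": 1,"dx": 0,"dy": 0,"dz": 0,"wx": 0,"wy": 0,"wz": 0},
  ],
)

```text
t: 7.9
tool_pos: [0.6182, 0.096, 0.0717]
orientation: [-3.141, 0.0, 1.675]
contact_force: [-0.2, 0.8, -2.1]
grip_width: 0.0216
finger_force: 40.0
```

Call:
servo_tool(
  moves=[
    {"fingers": 1,"dx": 0,"dy": 0,"dz": 0.003,"wx": 0,"wy": 0,"wz": 0},
    {"fingers": 1,"dx": 0,"dy": 0,"dz": 0.002,"wx": 0,"wy": 0,"wz": 0},
    {"fingers": 1,"dx": 0,"dy": 0,"dz": 0.001,"wx": 0,"wy": 0,"wz": 0},
    {"fingers": 1,"dx": 0,"dy": 0,"dz": 0,"wx": 0,"wy": 0,"wz": 0},
    {"fingers": 1,"dx": 0,"dy": 0,"dz": 0,"wx": 0,"wy": 0,"wz": 0},
  ],
)

```text
t: 8.32
tool_pos: [0.6187, 0.096, 0.0669]
orientation: [3.141, 0.0, 1.675]
contact_force: [-3.1, 0.9, 8.2]
grip_width: 0.0221
finger_force: 40.0
```

The handle is home: the foot is at 32 mm and the contact force is 8 N upward. Now I pull along the jig's -x.

Call:
servo_tool(
  moves=[
    {"fingers": 1,"dx": 0,"dy": 0,"dz": 0.0006,"wx": 0,"wy": 0,"wz": 0},
    {"fingers": 1,"dx": 0,"dy": -0.005,"dz": 0,"wx": 0,"wy": 0,"wz": 0},
    {"fingers": 1,"dx": 0,"dy": -0.006,"dz": 0,"wx": 0,"wy": 0,"wz": 0},
    {"fingers": 1,"dx": 0,"dy": -0.008,"dz": 0,"wx": 0,"wy": 0,"wz": 0},
    {"fingers": 1,"dx": 0,"dy": -0.008,"dz": 0,"wx": 0,"wy": 0,"wz": 0},
    {"fingers": 1,"dx": 0,"dy": -0.006,"dz": 0,"wx": 0,"wy": 0,"wz": 0},
    {"fingers": 1,"dx": 0,"dy": 0,"dz": 0,"wx": 0,"wy": 0,"wz": 0},
    {"fingers": 1,"dx": 0,"dy": 0,"dz": 0,"wx": 0,"wy": 0,"wz": 0},
  ],
  newtons=60,
)

```text
t: 8.98
tool_pos: [0.5894, 0.0931, 0.0671]
orientation: [3.134, -0.0, 1.675]
contact_force: [9.4, 1.7, 1.0]
grip_width: 0.0215
finger_force: 60.0
```

Run:
```python
from h import *
o=get_obs();print(o["tool_pos"],o["contact_force"],o["moment"])
a=snapshot("top");b=snapshot("side")
r=lambda p,x,y,w,h,s:cv2.resize(p["pixels"][y:y+h,x:x+w,::-1],(w*s,h*s),interpolation=cv2.INTER_CUBIC)
cv2.imwrite("pics/p1.png",np.hstack([r(a,235,170,50,60,8),r(b,272,195,50,60,8)]))
for q in("slide_index","mark"):print(q,pts(b,q),pts(a,q))
```

```text
[0.5894256  0.09309358 0.06705329] [9.43324082 1.70051679 0.9583327 ] [ 0.34918126 -1.45445945 -0.03258625]
slide_index [(0.59, array([293.9, 210.3]))] []
mark [(0.37, array([358.5, 303.3]))] []
```

View pics/p1.png

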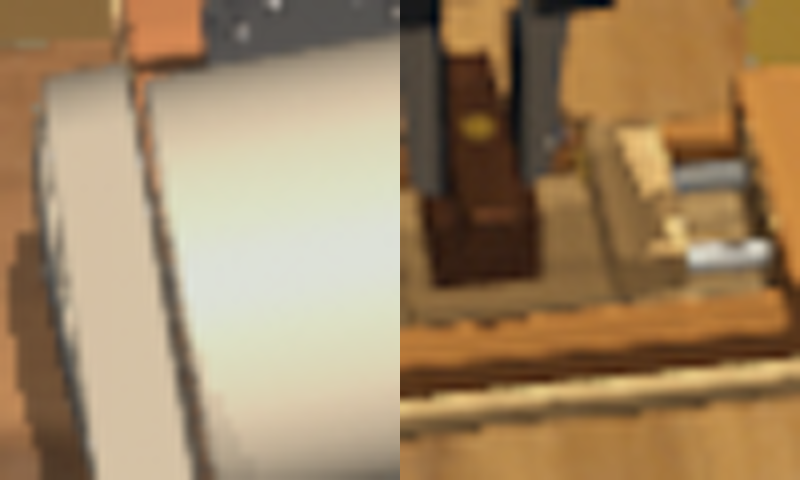

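The side crop shows the handle still seated on the slide. The slide is about 29 mm out, the tongue is at crop (577,155) and the stop at (548,138). I'll measure the tongue-to-pointer distance closely from the unobstructed first pictures.

Run:
```python
from h import *
A=cv2.imread("pics/top0.png");B=cv2.imread("pics/side0.png");b=snapshot("side")["pixels"][:,:,::-1]
r=lambda p,x,y,w,h,s:cv2.resize(p[y:y+h,x:x+w],(w*s,h*s),interpolation=cv2.INTER_NEAREST)
cv2.imwrite("pics/m1.png",np.hstack([r(A,246,182,20,30,18),np.vstack([r(B,284,204,24,15,18),r(b,284,204,24,15,18)])]))
```

```text
(no output)
```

View pics/m1.png

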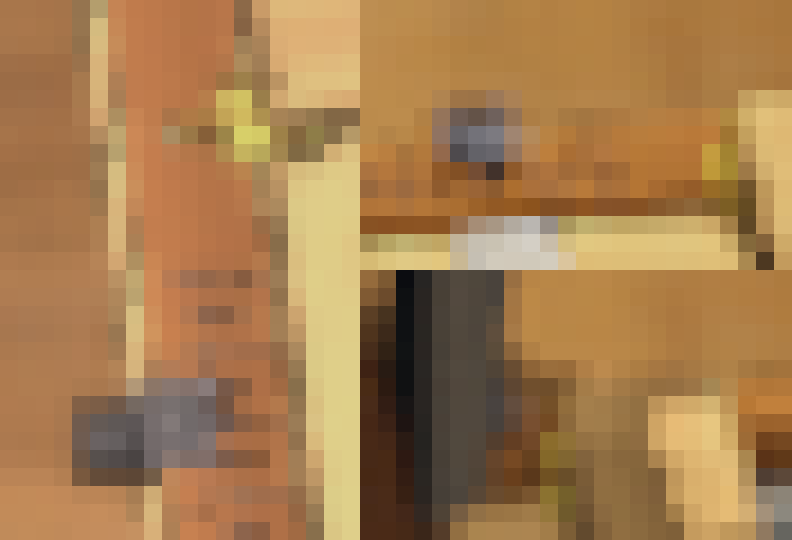

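Top view: tongue centre at row 188.5, pointer at row 204.7, so about 39.5 mm. In the side view the tongue has gone from column 303.0 to 294.05, and the stop is at 290.2. There are about 11 to 13 mm left. I'll pull 10 mm more with a slight downward press, then look again.

Call:
servo_tool(
  moves=[
    {"fingers": 1,"dx": 0,"dy": -0.003,"dz": 0.0006,"wx": 0,"wy": 0,"wz": 0},
    {"fingers": 1,"dx": 0,"dy": -0.004,"dz": 0,"wx": 0,"wy": 0,"wz": 0},
    {"fingers": 1,"dx": 0,"dy": -0.003,"dz": 0,"wx": 0,"wy": 0,"wz": 0},
    {"fingers": 1,"dx": 0,"dy": 0,"dz": 0,"wx": 0,"wy": 0,"wz": 0},
    {"fingers": 1,"dx": 0,"dy": 0,"dz": 0,"wx": 0,"wy": 0,"wz": 0},
    {"fingers": 1,"dx": 0,"dy": 0,"dz": 0,"wx": 0,"wy": 0,"wz": 0},
  ],
)

```text
t: 9.83
tool_pos: [0.5808, 0.0922, 0.067]
orientation: [3.132, -0.0, 1.675]
contact_force: [9.4, 2.6, 5.4]
grip_width: 0.0217
finger_force: 60.0
```

Run:
```python
from h import *
o=get_obs();print(o["tool_pos"],o["orientation"],o["contact_force"],o["moment"])
f=[snapshot("side") for _ in range(6)];b=f[-1]
m=np.mean([p["pixels"].astype(float) for p in f],0)[:,:,::-1]
np.save("p2.npy",m)
r=lambda p,x,y,w,h,s:cv2.resize(p[y:y+h,x:x+w],(w*s,h*s),interpolation=cv2.INTER_NEAREST)
B=cv2.imread("pics/side0.png")
cv2.imwrite("pics/m2.png",np.hstack([r(B,280,203,26,26,15),r(m.astype(np.uint8),280,203,26,26,15)]))
for q in("slide_index","mark"):print(q,pts(b,q))
```

```text
[0.58077658 0.09222601 0.06702484] [ 3.13157278e+00 -2.69618727e-04  1.67481805e+00] [9.43699971 2.56554039 5.35396462] [ 0.36372693 -1.63546823 -0.03285652]
slide_index [(0.78, array([289.1, 210.9]))]
mark [(0.69, array([329.7, 194.4])), (0.43, array([296.1, 338.6]))]
```

View pics/m2.png

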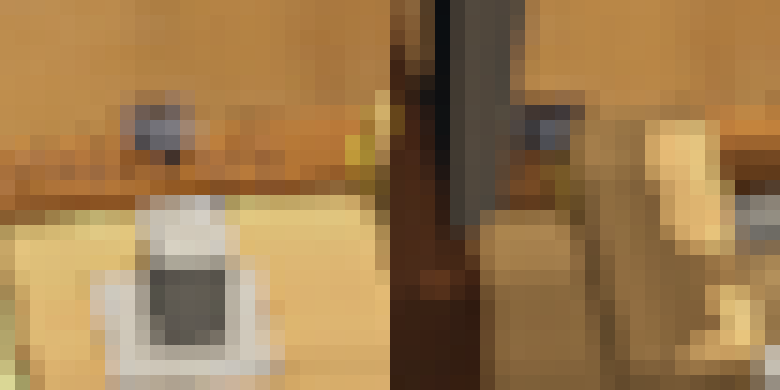

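Run:
```python
from h import *
b=snapshot("side");m=np.load("p2.npy");B=cv2.imread("pics/side0.png").astype(float)
j=np.array([np.cos(.104),np.sin(.104),0])
for nm,X in(("tongue",[.6565,.138,.038]),("jawtop",[.672,.11,.054]),("slide edge",[.60,.07,.032])):
    for s in(.034,.036,.038,.040):print(nm,s,np.round(proj(b,np.array(X)-s*j)-proj(b,X),2),end=" ")
    print()
g1=B.mean(2);g2=m.mean(2)
from scipy.ndimage import shift as sh
def fit(box,name):
    x0,y0,x1,y1=box;best=[]
    t=cv2.GaussianBlur(g1,(0,0),.8)
    for s in np.arange(.028,.046,.0005):
        d=proj(b,np.array([.672,.10,.045])-s*j)-proj(b,[.672,.10,.045])
        w=sh(cv2.GaussianBlur(g2,(0,0),.8),(-d[1],-d[0]),order=1)
        p=t[y0:y1,x0:x1];q=w[y0:y1,x0:x1];best.append((np.corrcoef(p.ravel(),q.ravel())[0,1],s))
    print(name,[(round(c,3),round(s*1e3,1)) for c,s in sorted(best)[::-1][:5]])
fit((300,208,322,232),"jaw");fit((303,206,314,226),"jawL");fit((270,218,286,238),"slideL");fit((300,222,318,236),"jawlow")
print("first");print(B[209:218,299:308,2].astype(int));print(B[209:218,299:308,0].astype(int))
print("now");print(m[211:220,286:297,2].astype(int));print(m[211:220,286:297,0].astype(int))
print("stop0");print(B[208:216,286:296].mean(2).astype(int))
```

```text
tongue 0.034 [-11.9    1.19] tongue 0.036 [-12.6    1.26] tongue 0.038 [-13.3    1.33] tongue 0.04 [-14.    1.4] 
jawtop 0.034 [-12.15   1.22] jawtop 0.036 [-12.87   1.3 ] jawtop 0.038 [-13.58   1.37] jawtop 0.04 [-14.3    1.44] 
slide edge 0.034 [-12.38   1.29] slide edge 0.036 [-13.11   1.36] slide edge 0.038 [-13.84   1.44] slide edge 0.04 [-14.57   1.52] 
jaw [(np.float64(0.241), np.float64(36.0)), (np.float64(0.241), np.float64(36.5)), (np.float64(0.238), np.float64(35.5)), (np.float64(0.233), np.float64(37.0)), (np.float64(0.232), np.float64(35.0))]
jawL [(np.float64(0.338), np.float64(35.0)), (np.float64(0.338), np.float64(35.5)), (np.float64(0.337), np.float64(34.5)), (np.float64(0.335), np.float64(36.0)), (np.float64(0.333), np.float64(34.0))]
slideL [(np.float64(0.731), np.float64(43.0)), (np.float64(0.731), np.float64(42.5)), (np.float64(0.731), np.float64(43.5)), (np.float64(0.729), np.float64(41.5)), (np.float64(0.729), np.float64(41.0))]
jawlow [(np.float64(0.189), np.float64(36.5)), (np.float64(0.183), np.float64(36.0)), (np.float64(0.179), np.float64(37.0)), (np.float
[... 1182 characters left out ...]
68 134 103 134 144 137]]
[[60 60 66 61 96 87 62 71 72 69 68]
 [60 56 53 50 84 73 63 75 72 69 66]
 [61 55 43 32 39 36 59 75 74 70 66]
 [61 51 40 35 37 39 53 68 69 64 61]
 [61 50 39 36 31 36 45 58 64 61 58]
 [61 46 30 29 29 34 38 55 64 63 59]
 [68 67 61 64 67 52 37 54 65 63 60]
 [71 78 79 80 81 73 52 52 65 65 60]
 [68 78 77 77 77 78 60 46 60 65 61]]
stop0
[[133 132 131 128 128 128 127 126 124 125]
 [133 133 129 115 114 122 128 127 126 127]
 [135 125 118  95  85 100 116 122 126 118]
 [131 124 119 101 116 124 135 136 127 120]
 [114 119 109  76 100 104 120 130 125 110]
 [113 116  90  82  81  53  91 112 117 107]
 [108 112  93 104 102  92 109 114 114 118]
 [116 117 112 109  98  90  90  84  81  82]]
```

Run:
```python
import cv2,numpy as np
A=cv2.imread("pics/top0.png").astype(int);B=cv2.imread("pics/side0.png").astype(int);m=np.load("p2.npy").astype(int)
Y=lambda I:I[...,1]*100//np.maximum(I[...,2],1)   # G/R: yellow high, orange wood low
Bl=lambda I:I[...,0]*100//np.maximum(I[...,2],1)
print("top tongue G/R rows185-192 cols252-262");print(Y(A)[185:193,252:263]);print(A[185:193,252:263,2])
print("top stop B/R rows201-210 cols249-262");print(Bl(A)[201:211,249:263]);print(A[201:211,249:263,2])
print("side tongue G/R r209-217 c299-307");print(Y(B)[209:218,299:308])
print("side stop B/R r208-216 c286-296");print(Bl(B)[208:217,286:297])
print("now G/R r211-219 c286-296");print(Y(m)[211:220,286:297]);print("now B/R r208");print(Bl(m)[208:217,286:297])
```

```text
top tongue G/R rows185-192 cols252-262
[[70 64 63 63 63 63 65 80 78 78 81]
 [72 64 63 64 63 64 71 81 77 79 85]
 [74 64 64 64 63 68 87 92 81 80 85]
 [82 66 64 68 69 72 84 88 83 78 79]
 [86 66 65 82 77 70 85 96 95 81 78]
 [87 66 63 66 66 66 78 90 91 82 82]
 [88 68 63 63 63 64 67 70 81 79 87]
 [87 70 63 63 64 64 63 65 78 79 89]]
[[191 193 191 186 182 179 179 173 161 216 222]
 [175 192 191 188 183 176 159 157 149 187 220]
 [169 193 192 187 183 183 205 209 154 209 218]
 [173 199 191 170 175 170 195 208 174 167 160]
 [192 204 194 170 154 134 156 215 212 158 132]
 [183 202 196 187 180 173 176 197 184 162 128]
 [213 203 196 190 186 180 179 186 164 193 214]
 [216 202 197 192 187 181 180 185 165 184 220]]
top stop B/R rows201-210 cols249-262
[[47 47 45 50 57 45 40 45 52 47 46 46 49 54]
 [46 47 45 48 58 50 48 45 50 42 41 40 44 54]
 [46 46 46 49 66 73 81 81 89 60 46 40 41 55]
 [46 53 57 65 82 89 92 92 85 56 42 40 42 54]
 [46 69 85 90 92 92 92 93 91 71 50 43 46 55]
 [46 72 92 94 93 92 92 94 86 48 41 40 41 53]
 [46 64 88 90 90 91 83 81 81 60 47 41 41 53]
 [45 51 57 56 58 61 47 44 44 42 41 40 41 52
[... 1631 characters left out ...]
70  74  75  76  76  76  75]
 [ 89  73  64  62  65  75  75  75  76  75  75]
 [ 92  75  62  60  64  73  74  76  76  76  75]
 [ 80  76  75  76  76  75  73  75  76  76  75]
 [ 76  77  77  77  77  76  75  74  75  76  76]
 [ 75  77  77  77  77  77  75  73  75  76  75]]
now B/R r208
[[ 75  80  46  40  40  41  41  40  39  38  39]
 [ 75  77  52  40  41  47  44  41  41  40  40]
 [ 75  75  76  75  79  90  56  42  43  42  43]
 [ 75  71  84 101 109  93  48  44  45  45  45]
 [ 75  65  71  87 109  85  44  45  45  46  45]
 [ 76  60  47  33  41  39  42  45  45  45  45]
 [ 77  56  40  30  31  32  40  45  45  44  44]
 [ 77  52  34  30  29  30  39  44  45  44  45]
 [ 80  54  32  29  31  31  37  45  44  45  44]]
```

Tool travel and the jaw shift both give about 36.5 mm of slide travel. The pointer is at 38.8 mm (±0.8 mm) when the top and side readings are combined, so I need about 2.3 mm more.

Call:
servo_tool(
  moves=[
    {"fingers": 1,"dx": 0,"dy": -0.0015,"dz": 0.0003,"wx": 0,"wy": 0,"wz": 0},
    {"fingers": 1,"dx": 0,"dy": -0.001,"dz": 0,"wx": 0,"wy": 0,"wz": 0},
    {"fingers": 1,"dx": 0,"dy": 0,"dz": 0,"wx": 0,"wy": 0,"wz": 0},
    {"fingers": 1,"dx": 0,"dy": 0,"dz": 0,"wx": 0,"wy": 0,"wz": 0},
    {"fingers": 1,"dx": 0,"dy": 0,"dz": 0,"wx": 0,"wy": 0,"wz": 0},
    {"fingers": 1,"dx": 0,"dy": 0,"dz": 0,"wx": 0,"wy": 0,"wz": 0},
  ],
)

```text
t: 10.78
tool_pos: [0.5787, 0.092, 0.067]
orientation: [3.131, -0.0, 1.675]
contact_force: [10.1, 2.9, 5.5]
grip_width: 0.0216
finger_force: 60.0
```

Run:
```python
from h import *
o=get_obs();print(o["tool_pos"],o["orientation"],o["contact_force"])
f=[snapshot("side") for _ in range(6)]
m=np.mean([p["pixels"].astype(float) for p in f],0)[:,:,::-1];np.save("p3.npy",m);mi=m.astype(int)
print("R");print(mi[209:221,284:296,2]);print("G/R");print((mi[...,1]*100//mi[...,2])[209:221,284:296]);print("B/R");print((mi[...,0]*100//mi[...,2])[209:217,284:296])
B=cv2.imread("pics/side0.png")
r=lambda p,x,y,w,h,s:cv2.resize(p[y:y+h,x:x+w],(w*s,h*s),interpolation=cv2.INTER_CUBIC)
cv2.imwrite("pics/m3.png",cv2.convertScaleAbs(np.hstack([r(B,276,203,32,32,12),r(m.astype(np.uint8),276,203,32,32,12)]),alpha=1.3))
```

```text
[0.5787384  0.0920296  0.06699985] [ 3.13077076e+00 -2.92134820e-04  1.67489703e+00] [10.05334379  2.86351919  5.4641753 ]
R
[[ 76  80  77 124 152 149 147 143 171 185 183 184]
 [ 77  80  78  88  83  63  61  78 141 169 170 168]
 [ 76  80  79  99  89  59  58 120 150 155 152 188]
 [ 76  80  79 114  99  56  55 134 164 161 150 177]
 [ 76  80  82 114 106 101  89 120 158 163 153 145]
 [ 76  79  78 107 110 106 121 116 138 152 144 136]
 [ 76  80  84 111 119 101 129 116 119 141 138 129]
 [ 74  78  78  92  97  87 161 145 117 142 141 133]
 [ 72  98 140 149 143 143 160 133 114 141 143 134]
 [ 93 141 170 174 171 171 162 123 102 133 144 137]
 [ 85 150 169 166 166 166 168 143 100 124 144 140]
 [ 61 143 167 164 163 164 164 145 103 120 144 141]]
G/R
[[ 88  88  90  74  72  71  71  73  73  74  73  73]
 [ 88  88  91  77  79  85  83  84  75  74  74  75]
 [ 89  88  89  73  77 100  94  77  76  76  76  78]
 [ 89  88  91  68  68  92  90  76  76  76  76  77]
 [ 88  90  87  66  62  64  70  76  76  77  77  75]
 [ 89  89  88  67  62  65  72  76  76  76  76  75]
 [ 89  90  83  65  62  62  73  75  75  76  76  75]
 [ 90  89  78  61  58  60  84  84  75  76  75  75]
 [ 91  83  77  75  75  74  83  82  74  75  75  76]
 [ 76  77  77  77  77  77  76  73  73  75  76  75]
 [ 65  75  77  77  77  77  77  75  75  75  75  75]
 [ 54  74  77  77  76  76  76  75  74  75  75  75]]
B/R
[[ 75  76  79  49  42  40  40  47  44  42  41  40]
 [ 75  75  78  55  63  79  81  75  48  43  42  42]
 [ 76  75  77  49  65 105 101  54  46  45  44  47]
 [ 75  75  78  42  49  92  90  47  45  45  46  46]
 [ 76  76  71  40  33  33  42  45  45  46  45  44]
 [ 75  75  75  42  32  31  29  39  45  45  45  44]
 [ 76  76  67  38  31  30  26  33  45  44  44  44]
 [ 77  78  60  32  26  31  27  31  46  45  44  44]]<stdin>:5: RuntimeWarning: divide by zero encountered in floor_divide
```

View pics/m3.png

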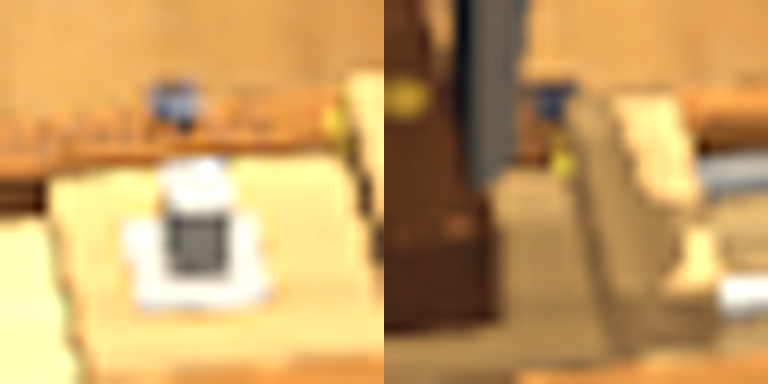

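The last crop shows the brass tongue at about (290.5 to 291, 215 to 216), directly below the steel pointer at (290.8,213). They are level to about 1 mm. The handle is seated (TCP z 0.067) and held at 60 N, so I'm handing in.

```bash
python3 -c "
from station import *
print(sign_off())"
```

```text
the job is handed in; nothing more can be done
None
```

The dark-wood T-handle is pushed home on the shaft, the slide is held with its brass tongue level with the stop pointer to about 1 mm by my measurements, and the job was handed in with the handle still gripped at 60 N; no verdict came back.

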